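# Wind a worm tilt stage up one division and clamp it

## Robot

A 6-joint arm with a two-finger parallel gripper is mounted at the origin on the work surface. World frame = base frame: x ahead of the robot, y to its left, z up, the work surface at z = 0. Lengths are in mm, angles in rad, forces in N, time in s.
With the tool pointing down it reaches from about 275 to 1000 mm from the base axis. Payload 8.4 kg.
Tool frame: the origin (TCP) lies at the very end of the fingers, on their centre line; the grasp point (between the pads) lies 19 mm behind it; z points along the fingers, y is the direction in which the jaws open and shut (so a half turn about z gives the same grasp; the last joint's range is limited). The gripper opens to 85 mm and grips with 20 to 120 N. Pads are 22 mm wide; open, the fingers measure 114 mm over their backs; the gripper's body (76 mm by 85 mm) begins 54 mm behind the grasp point. The pads swing forward as they close: fully open they stand 13 mm farther back than shut.
Start: joints at [-1.238, 0.353, 1.633, -0, 1.155, -0.002], TCP at [205.361, -590.3, 231.281] pointing down, gripper open.
Joint ranges: [-2.63, 2.63], [-0.92, 2.1], [0.06, 2.66], [-1.3, 4.44], [0, 2.69], [-3.02, 3.02]. Speed limits (rad/s): [2.22, 2.22, 2.79, 3.14, 3.14, 3.14].

## Interface

Orientations are given as [roll, pitch, yaw] about the fixed x, y, z axes, in that order (R = Rz(yaw) Ry(pitch) Rx(roll)).
In Python, from rig import readout, grab_frame, calibration, r gives the robot as it stands. The module is installed in compiled form; this text tells all that it offers.
- The arm moves only by the tool play_rows, never from a script. Its argument "rows" is a list of rows, each a list of 3 entries, a list of its own where there are three numbers: the closure in counts, from 0 (fully open) to 255 (shut), then the shift along the tool's x, y, z in cm, then the turn, a rotation vector about the tool's x, y, z in rad. In form: [[gripper, [dx, dy, dz], [rx, ry, rz]], ...]. A call has 1 to 12 rows; each row is the pose to reach, as a shift and turn from the pose commanded when the call began, along the tool's axes at that moment; what a row does not reach only later rows make up. A row lasts 1/12 s, in which the tool goes at most 41.7 mm and 7.16 degrees, less where a joint would pass 70% of its speed; a pose out of reach is approached as far as the arm can. A call with a gripper value outside its range is refused whole. The fingers move at their own pace and stop on an object; "squeeze" is the grip in N (left out, the last holds). Time passes only in rows, so rows that repeat a pose let the fingers close. It gives the time, the measured TCP pose, the force and the opening at its end, in the units of the state.
- readout.sense(): the state, without advancing time (a new reading comes with each control period).
- grab_frame(name): name is "scene" or "top" or "wrist"; returns (picture, depth): 400x640x3 uint8, red, green, blue; 400x640 float32, mm along the optical axis (not along the pixel's ray), 0 where there is no reading.
- calibration(name): a dict with "vfov" (degrees; the focal length in pixels is half the picture's height over the tangent of half this angle, whatever the lens; pixels are square), "cx", "cy" (the principal point, pixels), "cam_to_world" (4x4, takes a point from camera to world coordinates). Camera axes: x right, y down, z forward; pixel columns grow to the right and rows downward; lengths in mm; the calibration is good to about 2 mm. The wrist camera is an equidistant fisheye: a pixel r from the principal point sees the ray r / f radians off the axis. A picture is of the moment at which its call begins: read the wrist's pose just before it. calibration takes no time and is no camera call; for the wrist camera it gives the pose at the moment of the call.
- r.sign_off(): hands the job in, once; it reports no verdict.
The state is a dict: "clock": time; "qpos": joint angles; "qvel": joint speeds; "joint_efforts": joint torques, N m; "eef_pos": TCP position; "tcp_rot": TCP orientation; "contact_force": force on the tool from outside, world axes, zero at the start; "wrist_torque": the same for the moment, N m; "opening": opening from 0.0 (shut) to 1.0 (fully open).
Only numpy, scipy, OpenCV 4.12 (cv2) and the standard library are available. Lean on these libraries where they do the work, as an engineer would, in place of code of your own. Each camera call takes 0.05 s, during which the arm holds its last target.

## Task

On the tilt stage, take the crank by its red handle, press it down gently against its spring until the clutch inside has seated (never lean hard on it), and wind it clockwise, as many turns as it takes, until the yellow pointer of the white plate has risen one division to the red mark. Then let the crank spring back up and, only after that, swing the orange-pinned clamp lever over to its stop to lock the setting. Leave the other things on the bench alone.

Things in the scene. Friction and masses are not known exactly. Their poses are not given: they have to be found in the camera images.
- stage: Fixed tilt stage, aluminium base 170 x 460 x 12 mm. Origin: bench level under the tilt axis; z up. In its frame: crank axis upright at x 0, y -50 mm on a dark tower 64 mm square, steel shroud 60 mm dia to z 103; tilt axis along x at y 0, z 58; white plate 120 x 135 mm (y 50 to 185) with a black sensor head, below z 160 at the red mark; black scale arc at x 75, y 205; clamp post at x 0, y -170
- crank_axis (a point): Point on the upright axis of the crank, at the top face of its black wheel (92 mm dia, 8 mm thick) when up; 136 mm above the bench. Fixed to the stage, does not go down with the crank
- clutch (a point): Mouth of the shroud, on the crank axis, 103 mm up. Hidden in it is a dog clutch: one dog on the crank, one on the worm shaft, rounded, 2.5 mm high. Landing on top of the other dog the crank stops 2.5 mm early and drops when turned: follow it down. Lifted over 1.5 mm off its seat it does not drive. While turning keep 4 to 12 N on the seat over the spring (the rounded dogs push it up when driving); over 25 N damages it
- crank (a joint): Angle q of the crank wheel, rad, growing clockwise seen from above, unlimited. The red handle (upright cylinder 18 mm dia, 47 mm high above the wheel's top, spinning freely on its pin) stands 35 mm from the axis, in direction (cos q, -sin q) of the stage's x and y
- crank_press (a joint): How far the crank is pressed down, m: 0 = up (clutch out). Its spring takes about 2.1 N to start and 0.15 N more per mm; travel 28 mm. The crank seats on the firm clutch plate at a depth that differs every time, from 4 to 24 mm, and cannot be seen: feel for the sudden rise in force. Let go, it springs up
- tilt (a joint): Tilt of the white plate, rad: 0 = level, growing as its far side rises. White marks at 0, 10 and 30 degrees, the red mark at 20 degrees (0.349). Starts near the 10 degree mark. Worm 90:1: once engaged, one clockwise turn of the crank raises it 4 degrees (0.0698 rad); before the dogs meet up to one turn is lost. It stays where it is left
- tilt_pointer (a point): Tip of the yellow pointer at the plate's corner, 192 mm from the tilt axis, beside the scale arc; level with the middle of the red mark when right
- clamp (a joint): Angle of the clamp lever about its vertical post, rad: starts at 0 to 0.15 (open, pointing to the stage's -x), grows counter-clockwise seen from above to a firm stop at 1.3 (locked, nearly pointing to the stage's -y). Stays where it is left; about 1 N at the pin moves it
- clamp_pin (a point): Top centre of the orange pin on the lever's end, upright, 14 mm dia, standing 42 mm above the lever's arm, 55 mm from the lever's axis; its top is 137 mm above the bench and moves with the lever
- servo: Loose black servo motor 54 x 20 x 44 mm lying on the base plate near the clamp post; origin under its centre; leave alone
- screwdriver: Loose screwdriver on the bench beyond the stage; leave alone
- bracket: Loose aluminium U bracket 50 x 40 x 40 mm beyond the stage; leave alone
- battery: Loose blue battery pack 45 x 100 x 28 mm in front of the stage; leave alone
- pliers: Loose pliers with blue grips lying to the left; leave alone
- motor: Loose square black motor 42 x 42 x 62 mm to the left; leave alone

How it is judged:
By the outcome, as a careful person would: the job done as asked, in the order asked, and still so for the second after the job is handed in, with the robot touching nothing.
It also fails if it takes over 72 s, if anything falls off the work surface, if the arm or the gripper's body presses on something with over 40 N, if the wrist force passes 120 N, or if a joint passes its speed limit or range.

## Working session

There is one attempt and no reset: what is moved stays moved. The work goes in short steps, Python scripts to look and compute and a tool call to move; the robot and the scene stay as the last step left them, time stands still between calls to the robot, and variables do not carry over. Pictures are saved under pics/ and viewed, and the job is handed in when it is done.

Besides the shell and the picture viewer there is one more tool, called after ">>>" as name(argument=value, ...) on one line, values as JSON. play_rows: Moves the arm, as the interface text tells. Its arguments: {"type":"object","properties":{"rows":{"type":"array"},"squeeze":{"type":"number"}},"required":["rows"]}

```bash
mkdir -p pics; cat > h.py <<'E'
import numpy as np, cv2
from rig import readout, grab_frame, calibration, r
def save(n,im): cv2.imwrite('pics/'+n+'.png',cv2.cvtColor(im,cv2.COLOR_RGB2BGR))
def ray(c,u,v,fish=False):
    f=200/np.tan(np.radians(c['vfov']/2)); x=(u-c['cx']);y=(v-c['cy'])
    if fish:
        rr=np.hypot(x,y); t=rr/f; d=np.array([x/rr*np.sin(t),y/rr*np.sin(t),np.cos(t)]) if rr>0 else np.array([0,0,1.])
    else: d=np.array([x/f,y/f,1.])
    T=np.array(c['cam_to_world']); return T[:3,3],T[:3,:3]@d
def onz(c,u,v,z,fish=False):
    o,d=ray(c,u,v,fish); return o+d*(z-o[2])/d[2]
def proj(c,p):
    f=200/np.tan(np.radians(c['vfov']/2)); T=np.array(c['cam_to_world']); q=T[:3,:3].T@(np.array(p)-T[:3,3])
    return c['cx']+f*q[0]/q[2], c['cy']+f*q[1]/q[2]
def dep(c,D,u,v):
    o,d=ray(c,u,v); return o+d*D[v,u]
E
python3 - <<'E'
from h import *
s=readout.sense()
print(s)
for n in ['scene','top','wrist']:
    p,d=grab_frame(n); c=calibration(n); save(n+'0',p); np.savez(n+'0.npz',p=p,d=d); import pickle; pickle.dump(c,open(n+'0.pkl','wb')); print(n,c)
E
```

```text
{'clock': 0.0, 'qpos': array([-1.23841808e+00,  3.53643830e-01,  1.63411679e+00,  6.07171426e-06,
        1.15522453e+00, -2.40298250e-03]), 'qvel': array([-0.00071146, -0.00096537, -0.00090524,  0.00108004, -0.00033752,
        0.00028631]), 'joint_efforts': array([-4.97267156e-04, -6.05256200e+01, -3.42063046e+01,  1.19025794e-04,
        9.44151543e-03,  4.06134041e-05]), 'eef_pos': array([ 205.19697821, -589.85333277,  230.57180829]), 'tcp_rot': array([-3.14020017e+00, -8.89764995e-06,  3.34778767e-01]), 'contact_force': array([-0.11934695,  0.62913536, -0.56343148]), 'wrist_torque': array([-0.03956142, -0.02715055,  0.06999909]), 'opening': 0.9967404966114441}
scene {'vfov': 49.34469688712654, 'cx': 315.01979745757546, 'cy': 211.10376200768297, 'cam_to_world': array([[-8.51846958e-02,  7.12789650e-01, -6.96185666e-01,
         1.29943084e+03],
       [ 9.96361658e-01,  5.90827955e-02, -6.14220627e-02,
         1.91781417e+02],
       [-2.64841523e-03, -6.98884924e-01, -7.15229228e-01,
         8.50621600e+02],
       [ 0.00000000e+00,  0.00000000e+00,  0.00000000e+00,
         1
[... 202 characters left out ...]

       [-9.99666425e-01, -8.56829663e-03,  2.43643630e-02,
         1.22885243e+02],
       [-2.29728113e-02, -1.36089208e-01, -9.90430198e-01,
         1.21869903e+03],
       [ 0.00000000e+00,  0.00000000e+00,  0.00000000e+00,
         1.00000000e+00]])}
wrist {'vfov': 65.70646984690485, 'cx': 323.67826635425905, 'cy': 197.6012582115416, 'cam_to_world': array([[ 3.28728915e-01, -8.98201052e-01, -2.91842716e-01,
         2.80406262e+02],
       [-9.44423507e-01, -3.13045660e-01, -1.00332720e-01,
        -5.64293547e+02],
       [-1.24114124e-03,  3.08605387e-01, -9.51189347e-01,
         3.73725098e+02],
       [ 0.00000000e+00,  0.00000000e+00,  0.00000000e+00,
         1.00000000e+00]])}
```

View pics/scene0.png

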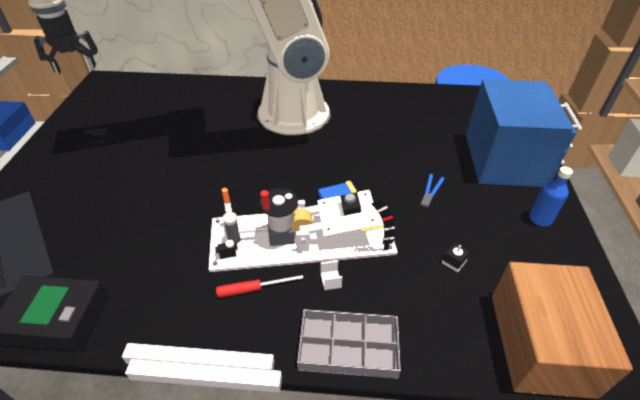

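View pics/top0.png

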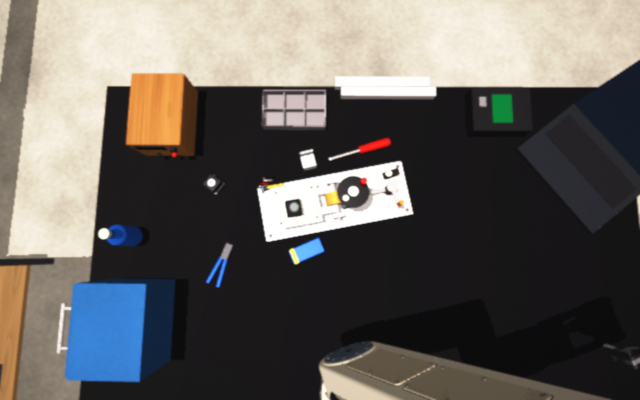

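The scene view (stage near (300,235)) and the top view (stage near (335,200)) both show everything. The red handle is at about (265,198) in scene and (363,182) in top. The orange pin is at about (226,195) in scene and (400,203) in top. Next I zoom in.

```bash
python3 - <<'E'
from h import *
p=np.load('scene0.npz')['p']; q=np.load('top0.npz')['p']
save('sz0',cv2.resize(p[165:305,195:415],None,fx=3.6,fy=3.6,interpolation=cv2.INTER_CUBIC))
save('tz0',cv2.resize(q[140:270,245:425],None,fx=4.4,fy=4.4,interpolation=cv2.INTER_CUBIC))
E
```

```text
(no output)
```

View pics/sz0.png

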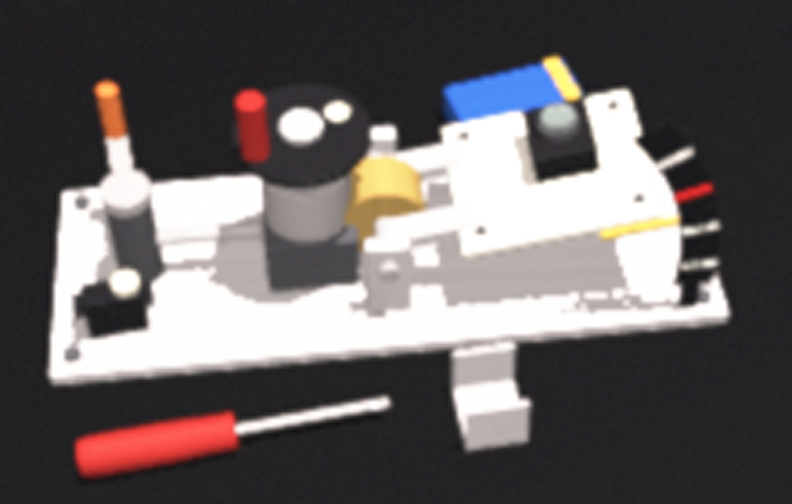

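View pics/tz0.png

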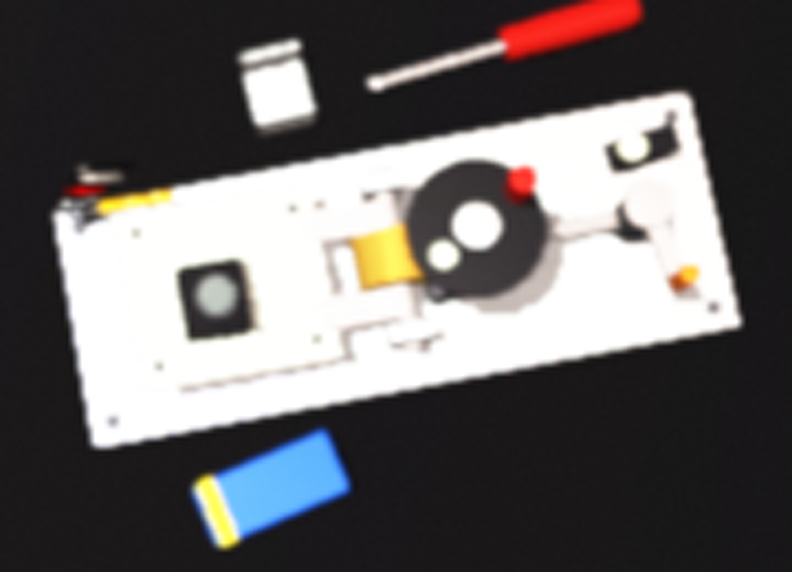

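```bash
python3 - <<'E'
from h import *
import pickle
cs=pickle.load(open('scene0.pkl','rb'));ct=pickle.load(open('top0.pkl','rb'))
t=lambda a,b:(245+a/4.4,140+b/4.4)
s=lambda a,b:(195+a/3.6,165+b/3.6)
print('top corners', [onz(ct,*t(*k),12)[:2].round(1) for k in [(57,205),(688,93),(740,324),(97,446)]])
print('scene corners',[onz(cs,*s(*k),12)[:2].round(1) for k in [(63,188),(52,378),(727,315)]])
def tri(a,b):
    o1,d1=ray(ct,*a);o2,d2=ray(cs,*b)
    d1/=np.linalg.norm(d1);d2/=np.linalg.norm(d2)
    A=np.array([d1,-d2]).T; x=np.linalg.lstsq(A,o2-o1,rcond=None)[0]
    p=o1+x[0]*d1;q=o2+x[1]*d2; return ((p+q)/2).round(1),np.linalg.norm(p-q).round(1)
print('hub',tri(t(477,225),s(300,125)))
print('pin',tri(t(686,274),s(107,89)))
print('handle',tri(t(523,178),s(251,98)))
def blob(im,m,off):
    n,l,st,ce=cv2.connectedComponentsWithStats(m.astype(np.uint8))
    return [(st[i].tolist(),ce[i].round(1).tolist()) for i in range(1,n) if st[i][4]>4]
for n in ['top','scene']:
    z=np.load(n+'0.npz');h=cv2.cvtColor(z['p'],cv2.COLOR_RGB2HSV).astype(int)
    sat=(h[...,1]>150)&(h[...,2]>110)
    roi=np.zeros(h.shape[:2],bool); 
    if n=='top': roi[140:270,245:425]=1
    else: roi[165:305,195:415]=1
    print(n,'red',blob(z['p'],sat&roi&((h[...,0]<4)|(h[...,0]>174)),0))
    print(n,'or',blob(z['p'],sat&roi&(h[...,0]>=5)&(h[...,0]<16),0))
    print(n,'ye',blob(z['p'],sat&roi&(h[...,0]>=16)&(h[...,0]<34),0))
E
```

```text
top corners [array([609.4, 330. ]), array([ 694.3, -121. ]), array([ 528.4, -154.3]), array([438.1, 296.4])]
scene corners [array([ 528.3, -150. ]), array([ 699.2, -114. ]), array([608.5, 333. ])]
hub (array([576.6,  40.7, 138.9]), np.float64(1.9))
pin (array([547.3, -93.4, 133.4]), np.float64(0.8))
handle (array([599. ,  15.9, 182. ]), np.float64(2.0))
top red [([358, 140, 33, 14, 253], [373.9, 145.4]), ([360, 178, 6, 7, 36], [362.6, 181.2]), ([261, 182, 7, 3, 14], [263.9, 182.8])]
top or [([398, 202, 4, 4, 8], [399.1, 203.6])]
top ye [([267, 183, 16, 5, 35], [274.0, 184.9]), ([325, 191, 16, 14, 144], [332.6, 198.4]), ([400, 201, 3, 3, 9], [401.0, 202.0]), ([290, 248, 9, 17, 26], [293.9, 255.8])]
scene red [([260, 190, 10, 20, 149], [264.8, 199.2]), ([383, 216, 10, 5, 32], [387.5, 218.0]), ([216, 279, 45, 18, 509], [237.6, 287.8])]
scene or [([221, 187, 9, 16, 93], [225.2, 194.8])]
scene ye [([346, 180, 4, 2, 5], [347.6, 180.8]), ([223, 189, 3, 2, 6], [224.0, 189.5])]
```

>>> play_rows(rows=[[0,[57.1,-44.3,-3],[0,0,-1.43]],[0,[57.1,-44.3,-3],[0,0,-1.43]],[0,[57.1,-44.3,-3],[0,0,-1.43]],[0,[57.1,-44.3,-3],[0,0,-1.43]],[0,[57.1,-44.3,-3],[0,0,-1.43]],[0,[57.1,-44.3,-3],[0,0,-1.43]],[0,[57.1,-44.3,-3],[0,0,-1.43]],[0,[57.1,-44.3,-3],[0,0,-1.43]],[0,[57.1,-44.3,-3],[0,0,-1.43]],[0,[57.1,-44.3,-3],[0,0,-1.43]],[0,[57.1,-44.3,-3],[0,0,-1.43]],[0,[57.1,-44.3,-3],[0,0,-1.43]]], squeeze=40)

```text
clock: 1.15
eef_pos: [478.1, -169.4, 252.1]
tcp_rot: [3.142, 0.0, 1.772]
contact_force: [0.4, -0.6, -0.5]
opening: 1.0
```

>>> play_rows(rows=[[0,[15.5,15.1,-0.8],[0,0,0]],[0,[15.5,15.1,-0.8],[0,0,0]],[0,[15.5,15.1,-0.8],[0,0,0]],[0,[15.5,15.1,-0.8],[0,0,0]],[0,[15.5,15.1,-0.8],[0,0,0]],[0,[15.5,15.1,-0.8],[0,0,0]],[0,[15.5,15.1,-0.8],[0,0,0]],[0,[15.5,15.1,-0.8],[0,0,0]]])

```text
clock: 1.82
eef_pos: [595.3, 9.9, 259.4]
tcp_rot: [-3.14, 0.0, 1.766]
contact_force: [0.5, 0.4, 0.7]
opening: 0.998
```

```bash
python3 - <<'E'
from h import *
import pickle
s=readout.sense();c=calibration('wrist');p,d=grab_frame('wrist')
print(s['eef_pos'],s['tcp_rot'],s['contact_force'],s['qvel'])
save('w1',p);pickle.dump((c,p,d),open('w1.pkl','wb'))
E
```

```text
[595.30416325   9.89280589 259.40135574] [-3.14012961e+00  1.73248477e-04  1.76622122e+00] [0.4819837  0.35247263 0.69591803] [-0.02988477 -0.01656404  0.01847742 -0.00138216 -0.00107686 -0.00130512]
```

View pics/w1.png

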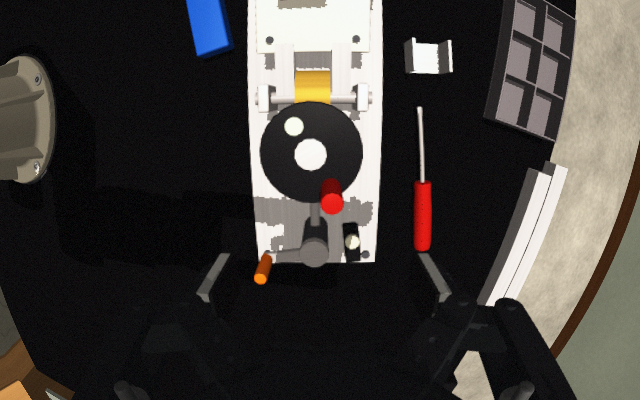

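The wrist view is clear. The handle top is at (332,204), the hub at (310,154), the orange pin top at (260,279), and the wheel circle is centred near (311,152).

```bash
python3 - <<'E'
from h import *
import pickle
c,p,d=pickle.load(open('w1.pkl','rb'))
h=cv2.cvtColor(p,cv2.COLOR_RGB2HSV).astype(int)
def blobs(m):
    n,l,st,ce=cv2.connectedComponentsWithStats(m.astype(np.uint8))
    return [(st[i].tolist(),ce[i].round(1).tolist()) for i in range(1,n) if st[i][4]>30]
print(blobs((h[...,1]>150)&(h[...,2]>215)&((h[...,0]<5)|(h[...,0]>174))))
print(blobs((h[...,1]>150)&(h[...,2]>215)&(h[...,0]>5)&(h[...,0]<18)))
print(blobs((h[...,1]<60)&(h[...,2]>215))[:8])
ct=pickle.load(open('top0.pkl','rb'));cs=pickle.load(open('scene0.pkl','rb'))
def tri(*rs):
    A=0;b=0
    for o,dd in rs:
        dd=dd/np.linalg.norm(dd);P=np.eye(3)-np.outer(dd,dd);A=A+P;b=b+P@o
    x=np.linalg.solve(A,b); return x.round(1),[round(float(np.linalg.norm((np.eye(3)-np.outer(q,q))@(x-o))),1) for o,q in [(o,e/np.linalg.norm(e)) for o,e in rs]]
print('hub',tri(ray(c,310.5,154.5,True),ray(ct,353.4,191.1),ray(cs,278.3,199.7)),onz(c,310.5,154.5,139,True).round(1))
print('handle',tri(ray(c,332,204,True),ray(ct,363.8,180.5),ray(cs,264.7,192.2)),onz(c,332,204,183,True).round(1))
print('pin',tri(ray(c,260.5,279,True),ray(ct,400.9,202.3),ray(cs,224.7,189.7)),onz(c,260.5,279,137,True).round(1))
for (u,v) in [(310,154),(332,204),(260,279),(311,120),(352,152)]:
    o,dd=ray(c,u,v,True); ax=np.array(c['cam_to_world'])[:3,2]; print((o+dd*d[v,u]/(dd@ax)).round(1))
E
```

```text
[([421, 184, 8, 66, 431], [424.7, 216.3]), ([322, 194, 21, 20, 328], [331.6, 203.5])]
[([254, 274, 12, 10, 93], [259.7, 278.2])]
[([248, 0, 135, 262, 14868], [320.6, 81.4]), ([412, 38, 27, 35, 716], [424.7, 57.5]), ([448, 40, 5, 32, 82], [449.9, 54.8]), ([296, 68, 34, 3, 69], [311.6, 68.9]), ([418, 107, 6, 74, 117], [421.0, 140.3]), ([285, 118, 18, 17, 253], [293.6, 126.0]), ([295, 139, 32, 31, 758], [310.0, 154.3]), ([486, 165, 82, 141, 3461], [529.7, 234.9])]
hub (array([577.3,  40.4, 139.6]), [1.1, 0.8, 1.3]) [578.   39.6 139. ]
handle (array([599.9,  15.4, 183.3]), [1.9, 1.1, 1.7]) [601.1  13.8 183. ]
pin (array([548.8, -93.9, 136. ]), [2.8, 2.4, 1.1]) [550.3 -96.1 137. ]
[577.6  40.5 142.4]
[601.   14.1 184. ]
[549.9 -95.7 137.7]
[572.8  68.8 136.6]
[612.9  48.4 136.7]
```

>>> play_rows(rows=[[0,[0.34,0.58,0],[0,0,0]],[0,[0.34,0.58,2.5],[0,0,0]],[0,[0.34,0.58,5],[0,0,0]],[0,[0.34,0.58,7.5],[0,0,0]],[0,[0.34,0.58,9.5],[0,0,0]],[0,[0.34,0.58,11],[0,0,0]],[0,[0.34,0.58,11],[0,0,0]],[0,[0.34,0.58,11],[0,0,0]],[0,[0.34,0.58,11],[0,0,0]]])

```text
clock: 2.62
eef_pos: [601.5, 13.6, 151.2]
tcp_rot: [3.14, 0.0, 1.764]
contact_force: [0.3, 0.8, 0.4]
opening: 1.0
```

```bash
python3 - <<'E'
from h import *
s=readout.sense();p,d=grab_frame('wrist')
print(s['eef_pos'],s['tcp_rot'],s['contact_force'])
save('w2',p)
E
```

```text
[601.47237757  13.6450938  151.17473572] [3.14021616e+00 2.84986402e-04 1.76384862e+00] [0.26278213 0.77107184 0.40478125]
```

View pics/w2.png

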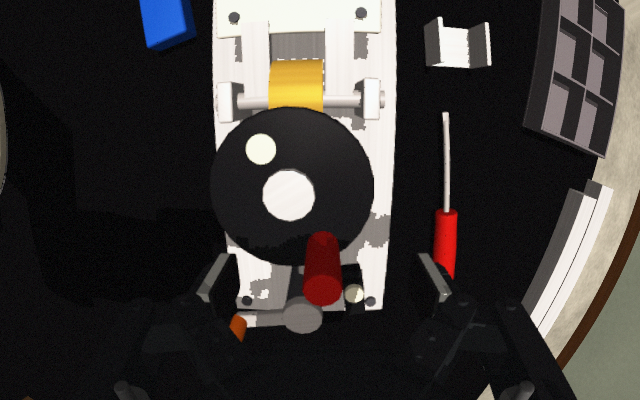

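>>> play_rows(rows=[[255,[0,0,0.2],[0,0,0]],[255,[0,0,0.2],[0,0,0]],[255,[0,0,0.2],[0,0,0]],[255,[0,0,0.2],[0,0,0]],[255,[0,0,0.2],[0,0,0]],[255,[0,0,0.2],[0,0,0]],[255,[0,0,0.2],[0,0,0]],[255,[0,0,0.2],[0,0,0]],[255,[0,0,0.2],[0,0,0]],[255,[0,0,0.2],[0,0,0]]], squeeze=50)

```text
clock: 3.5
eef_pos: [600.9, 14.3, 148.1]
tcp_rot: [3.141, -0.0, 1.765]
contact_force: [-0.2, 1.1, 1.3]
opening: 0.193
```

```bash
python3 - <<'E'
from h import *
s=readout.sense();p,d=grab_frame('wrist')
print(s['eef_pos'],s['tcp_rot'],s['contact_force'],s['opening'])
save('w3',p)
E
```

```text
[600.89582936  14.34560668 148.12725988] [ 3.14146198e+00 -1.09340048e-04  1.76471418e+00] [-0.23637703  1.09198821  1.34707314] 0.19325546064707846
```

View pics/w3.png

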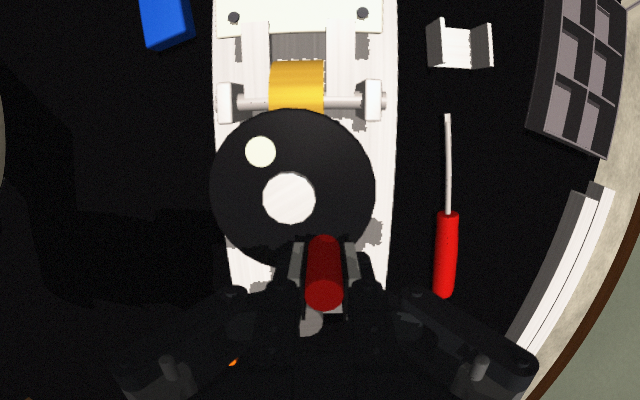

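>>> play_rows(rows=[[255,[0,0,0.2],[0,0,0]],[255,[0,0,0.35],[0,0,0]],[255,[0,0,0.35],[0,0,0]],[255,[0,0,0.35],[0,0,0]]])

```text
clock: 3.88
eef_pos: [600.8, 14.3, 144.4]
tcp_rot: [-3.141, 0.0, 1.765]
contact_force: [-1.6, 0.8, 3.1]
opening: 0.195
```

>>> play_rows(rows=[[255,[0,0,0.1],[0,0,0]],[255,[0,0,0.1],[0,0,0]],[255,[0,0,0.1],[0,0,0]]])

```text
clock: 4.13
eef_pos: [600.8, 14.3, 143.5]
tcp_rot: [-3.142, -0.0, 1.765]
contact_force: [-0.6, 0.3, 2.5]
opening: 0.192
```

>>> play_rows(rows=[[255,[0,0,0.1],[0,0,0]],[255,[0,0,0.1],[0,0,0]],[255,[0,0,0.1],[0,0,0]]])

```text
clock: 4.38
eef_pos: [600.9, 14.3, 142.5]
tcp_rot: [3.142, 0.0, 1.765]
contact_force: [-1.2, 1.0, 2.1]
opening: 0.197
```

>>> play_rows(rows=[[255,[0,0,0.1],[0,0,0]],[255,[0,0,0.1],[0,0,0]],[255,[0,0,0.1],[0,0,0]]])

```text
clock: 4.63
eef_pos: [600.9, 14.3, 141.5]
tcp_rot: [-3.142, -0.0, 1.765]
contact_force: [-0.6, 0.3, 3.3]
opening: 0.198
```

>>> play_rows(rows=[[255,[0,0,0.1],[0,0,0]],[255,[0,0,0.1],[0,0,0]],[255,[0,0,0.1],[0,0,0]]])

```text
clock: 4.88
eef_pos: [600.9, 14.3, 140.5]
tcp_rot: [-3.142, 0.0, 1.765]
contact_force: [-0.4, 1.1, 4.1]
opening: 0.194
```

>>> play_rows(rows=[[255,[0,0,0.1],[0,0,0]],[255,[0,0,0.1],[0,0,0]],[255,[0,0,0.1],[0,0,0]]])

```text
clock: 5.13
eef_pos: [600.9, 14.3, 139.5]
tcp_rot: [3.142, -0.0, 1.765]
contact_force: [-0.7, 1.1, 2.7]
opening: 0.197
```

>>> play_rows(rows=[[255,[0,0,0.1],[0,0,0]],[255,[0,0,0.1],[0,0,0]],[255,[0,0,0.1],[0,0,0]]])

```text
clock: 5.38
eef_pos: [600.9, 14.3, 138.5]
tcp_rot: [3.142, 0.0, 1.765]
contact_force: [-0.4, 1.0, 3.4]
opening: 0.198
```

>>> play_rows(rows=[[255,[0,0,0.1],[0,0,0]],[255,[0,0,0.1],[0,0,0]],[255,[0,0,0.1],[0,0,0]]])

```text
clock: 5.63
eef_pos: [600.9, 14.3, 137.5]
tcp_rot: [3.142, -0.0, 1.765]
contact_force: [-0.6, 0.6, 4.2]
opening: 0.197
```

>>> play_rows(rows=[[255,[0,0,0.1],[0,0,0]],[255,[0,0,0.1],[0,0,0]],[255,[0,0,0.1],[0,0,0]]])

```text
clock: 5.88
eef_pos: [600.9, 14.3, 136.5]
tcp_rot: [3.141, 0.0, 1.765]
contact_force: [-1.5, 0.2, 4.8]
opening: 0.196
```

>>> play_rows(rows=[[255,[0,0,0.1],[0,0,0]],[255,[0,0,0.1],[0,0,0]],[255,[0,0,0.1],[0,0,0]]])

```text
clock: 6.13
eef_pos: [600.9, 14.3, 135.5]
tcp_rot: [3.142, 0.0, 1.765]
contact_force: [-0.1, 1.6, 4.5]
opening: 0.196
```

>>> play_rows(rows=[[255,[0,0,0.1],[0,0,0]],[255,[0,0,0.1],[0,0,0]],[255,[0,0,0.1],[0,0,0]]])

```text
clock: 6.38
eef_pos: [600.9, 14.3, 134.5]
tcp_rot: [3.142, 0.0, 1.765]
contact_force: [-1.2, 0.9, 3.7]
opening: 0.194
```

>>> play_rows(rows=[[255,[0,0,0.1],[0,0,0]],[255,[0,0,0.1],[0,0,0]],[255,[0,0,0.1],[0,0,0]]])

```text
clock: 6.63
eef_pos: [600.9, 14.3, 133.5]
tcp_rot: [3.141, 0.0, 1.765]
contact_force: [-0.6, 1.1, 3.7]
opening: 0.196
```

>>> play_rows(rows=[[255,[0,0,0.1],[0,0,0]],[255,[0,0,0.1],[0,0,0]],[255,[0,0,0.1],[0,0,0]]])

```text
clock: 6.88
eef_pos: [600.9, 14.3, 132.5]
tcp_rot: [3.142, -0.0, 1.765]
contact_force: [-0.8, 1.1, 4.8]
opening: 0.195
```

>>> play_rows(rows=[[255,[0,0,0.1],[0,0,0]],[255,[0,0,0.1],[0,0,0]],[255,[0,0,0.1],[0,0,0]]])

```text
clock: 7.13
eef_pos: [600.9, 14.3, 131.5]
tcp_rot: [3.141, 0.0, 1.765]
contact_force: [-0.3, 1.1, 5.4]
opening: 0.197
```

>>> play_rows(rows=[[255,[0,0,0.1],[0,0,0]],[255,[0,0,0.1],[0,0,0]],[255,[0,0,0.1],[0,0,0]]])

```text
clock: 7.38
eef_pos: [601.0, 14.3, 130.9]
tcp_rot: [3.141, -0.0, 1.765]
contact_force: [-1.2, 1.8, 8.0]
opening: 0.196
```

>>> play_rows(rows=[[255,[0,0,0.04],[0,0,0]],[255,[0,0,0.04],[0,0,0]],[255,[0,0,0.04],[0,0,0]]])

```text
clock: 7.63
eef_pos: [601.1, 14.3, 130.8]
tcp_rot: [3.141, 0.0, 1.765]
contact_force: [-1.8, 1.0, 10.2]
opening: 0.197
```

```bash
cat > circ.py <<'E'
import numpy as np,sys
p0,tot,n,R,dz=map(float,sys.argv[1:6]); n=int(n)
for k in range(1,n+1):
    a=np.radians(p0+tot*k/n);b=np.radians(p0)
    print([255,[round(R/10*(np.cos(a)-np.cos(b)),2),round(R/10*(np.sin(a)-np.sin(b)),2),dz],[0,0,0]],end=', ')
print()
E
python3 circ.py 148.8 90 12 34.8 0.02; python3 circ.py 238.8 120 12 34.8 0.0
```

```text
[255, [np.float64(-0.21), np.float64(-0.4), 0.02], [0, 0, 0]], [255, [np.float64(-0.37), np.float64(-0.83), 0.02], [0, 0, 0]], [255, [np.float64(-0.46), np.float64(-1.28), 0.02], [0, 0, 0]], [255, [np.float64(-0.5), np.float64(-1.73), 0.02], [0, 0, 0]], [255, [np.float64(-0.48), np.float64(-2.18), 0.02], [0, 0, 0]], [255, [np.float64(-0.4), np.float64(-2.63), 0.02], [0, 0, 0]], [255, [np.float64(-0.27), np.float64(-3.07), 0.02], [0, 0, 0]], [255, [np.float64(-0.07), np.float64(-3.48), 0.02], [0, 0, 0]], [255, [np.float64(0.17), np.float64(-3.86), 0.02], [0, 0, 0]], [255, [np.float64(0.46), np.float64(-4.21), 0.02], [0, 0, 0]], [255, [np.float64(0.8), np.float64(-4.52), 0.02], [0, 0, 0]], [255, [np.float64(1.17), np.float64(-4.78), 0.02], [0, 0, 0]], 
[255, [np.float64(0.54), np.float64(-0.27), 0.0], [0, 0, 0]], [255, [np.float64(1.13), np.float64(-0.44), 0.0], [0, 0, 0]], [255, [np.float64(1.73), np.float64(-0.5), 0.0], [0, 0, 0]], [255, [np.float64(2.34), np.float64(-0.46), 0.0], [0, 0, 0]], [255, [np.float64(2.92), np.float64(-0.32), 0.0], [0, 0, 0]], [255, [np.float64(3.48), np.float64(-0.07), 0.0], [0, 0, 0]], [255, [np.float64(3.98), np.float64(0.26), 0.0], [0, 0, 0]], [255, [np.float64(4.42), np.float64(0.68), 0.0], [0, 0, 0]], [255, [np.float64(4.78), np.float64(1.17), 0.0], [0, 0, 0]], [255, [np.float64(5.05), np.float64(1.72), 0.0], [0, 0, 0]], [255, [np.float64(5.22), np.float64(2.3), 0.0], [0, 0, 0]], [255, [np.float64(5.28), np.float64(2.9), 0.0], [0, 0, 0]],
```

>>> play_rows(rows=[[255,[-0.21,-0.4,0.02],[0,0,0]],[255,[-0.37,-0.83,0.02],[0,0,0]],[255,[-0.46,-1.28,0.02],[0,0,0]],[255,[-0.5,-1.73,0.02],[0,0,0]],[255,[-0.5,-1.73,0.02],[0,0,0]]])

```text
clock: 8.05
eef_pos: [585.2, 6.0, 130.8]
tcp_rot: [3.14, 0.0, 1.765]
contact_force: [-1.0, 1.3, 9.8]
opening: 0.196
```

```bash
sed -i 's/round(\(R[^,]*\),2)/float(round(\1,2))/g' circ.py; for a in 178.8 298.8 58.8; do python3 circ.py $a 120 12 34.8 0;done
```

```text
[255, [0.04, -0.61, 0.0], [0, 0, 0]], [255, [0.18, -1.19, 0.0], [0, 0, 0]], [255, [0.43, -1.75, 0.0], [0, 0, 0]], [255, [0.77, -2.25, 0.0], [0, 0, 0]], [255, [1.19, -2.69, 0.0], [0, 0, 0]], [255, [1.68, -3.05, 0.0], [0, 0, 0]], [255, [2.22, -3.32, 0.0], [0, 0, 0]], [255, [2.8, -3.49, 0.0], [0, 0, 0]], [255, [3.41, -3.55, 0.0], [0, 0, 0]], [255, [4.01, -3.51, 0.0], [0, 0, 0]], [255, [4.6, -3.37, 0.0], [0, 0, 0]], [255, [5.16, -3.12, 0.0], [0, 0, 0]], 
[255, [0.5, 0.34, 0.0], [0, 0, 0]], [255, [0.94, 0.76, 0.0], [0, 0, 0]], [255, [1.3, 1.25, 0.0], [0, 0, 0]], [255, [1.57, 1.79, 0.0], [0, 0, 0]], [255, [1.74, 2.37, 0.0], [0, 0, 0]], [255, [1.8, 2.98, 0.0], [0, 0, 0]], [255, [1.76, 3.58, 0.0], [0, 0, 0]], [255, [1.62, 4.17, 0.0], [0, 0, 0]], [255, [1.37, 4.73, 0.0], [0, 0, 0]], [255, [1.04, 5.23, 0.0], [0, 0, 0]], [255, [0.62, 5.67, 0.0], [0, 0, 0]], [255, [0.13, 6.03, 0.0], [0, 0, 0]], 
[255, [-0.54, 0.27, 0.0], [0, 0, 0]], [255, [-1.13, 0.44, 0.0], [0, 0, 0]], [255, [-1.73, 0.5, 0.0], [0, 0, 0]], [255, [-2.34, 0.46, 0.0], [0, 0, 0]], [255, [-2.92, 0.32, 0.0], [0, 0, 0]], [255, [-3.48, 0.07, 0.0], [0, 0, 0]], [255, [-3.98, -0.26, 0.0], [0, 0, 0]], [255, [-4.42, -0.68, 0.0], [0, 0, 0]], [255, [-4.78, -1.17, 0.0], [0, 0, 0]], [255, [-5.05, -1.72, 0.0], [0, 0, 0]], [255, [-5.22, -2.3, 0.0], [0, 0, 0]], [255, [-5.28, -2.9, 0.0], [0, 0, 0]],
```

>>> play_rows(rows=[[255,[0.04,-0.61,0.0],[0,0,0]],[255,[0.18,-1.19,0.0],[0,0,0]],[255,[0.43,-1.75,0.0],[0,0,0]],[255,[0.77,-2.25,0.0],[0,0,0]],[255,[1.19,-2.69,0.0],[0,0,0]],[255,[1.68,-3.05,0.0],[0,0,0]]])

```text
clock: 8.55
eef_pos: [552.6, 15.8, 130.9]
tcp_rot: [3.139, 0.002, 1.765]
contact_force: [1.4, -3.6, 10.3]
opening: 0.194
```

>>> play_rows(rows=[[255,[0.54,-0.27,0.0],[0,0,0]],[255,[1.12,-0.44,0.0],[0,0,0]],[255,[1.73,-0.5,0.0],[0,0,0]],[255,[2.33,-0.46,0.0],[0,0,0]],[255,[2.92,-0.32,0.0],[0,0,0]],[255,[3.48,-0.07,0.0],[0,0,0]]])

```text
clock: 9.05
eef_pos: [543.8, 50.4, 130.7]
tcp_rot: [-3.141, 0.001, 1.765]
contact_force: [-5.3, -1.9, 13.8]
opening: 0.197
```

>>> play_rows(rows=[[255,[0.5,0.34,0.0],[0,0,0]],[255,[0.94,0.76,0.0],[0,0,0]],[255,[1.3,1.25,0.0],[0,0,0]],[255,[1.57,1.79,0.0],[0,0,0]],[255,[1.74,2.37,0.0],[0,0,0]],[255,[1.8,2.98,0.0],[0,0,0]]])

```text
clock: 9.55
eef_pos: [570.2, 74.7, 130.8]
tcp_rot: [3.141, -0.001, 1.765]
contact_force: [-3.2, 1.8, 12.0]
opening: 0.195
```

```bash
python3 - <<'E'
from h import *
import pickle
s=readout.sense();p,d=grab_frame('scene')
print(s['eef_pos'],s['contact_force'],s['wrist_torque'])
np.savez('scene1.npz',p=p,d=d)
save('sz1',cv2.resize(p[165:305,195:415],None,fx=3.6,fy=3.6,interpolation=cv2.INTER_CUBIC))
E
```

```text
[570.17768396  74.70810699 130.772841  ] [-3.17769798  1.83155841 11.97062576] [ 0.14536464  0.67604073 -0.0137394 ]
```

View pics/sz1.png

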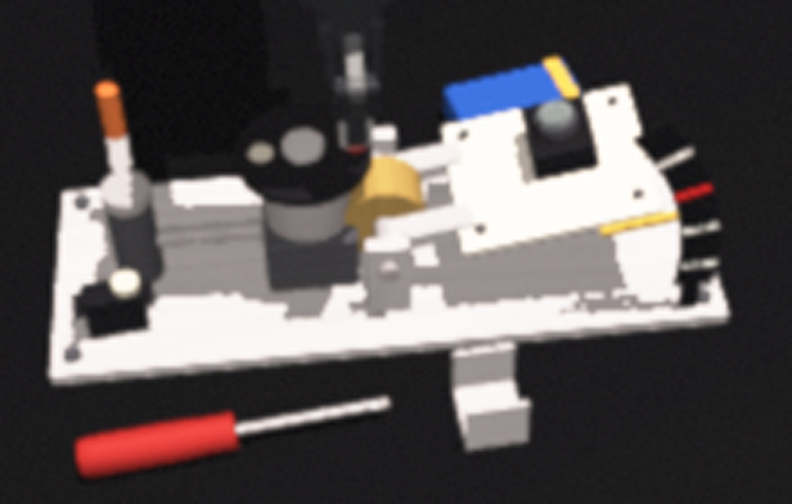

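```bash
cat > tilt.py <<'E'
from h import *
import pickle,sys
A=0.195;O=np.array([567.8,89.,0]);X=np.array([np.cos(A),np.sin(A),0]);Y=np.array([-np.sin(A),np.cos(A),0])
def S(P): P=P-O; return np.stack([P@X,P@Y,P[...,2]],-1)
def W(s): return O+s[0]*X+s[1]*Y+np.array([0,0,s[2]])
cs=pickle.load(open('scene0.pkl','rb'))
def analyse(p,D):
    f=200/np.tan(np.radians(cs['vfov']/2));v,u=np.mgrid[165:305,195:415]
    d=np.stack([(u-cs['cx'])/f,(v-cs['cy'])/f,np.ones(u.shape)],-1)*D[165:305,195:415,None]
    T=np.array(cs['cam_to_world']);P=S(d@T[:3,:3].T+T[:3,3])
    m=(abs(P[...,0])<55)&(P[...,1]>55)&(P[...,1]<180)&(P[...,2]>35)&(P[...,2]<170)&(p[165:305,195:415].min(2)>150)&(D[165:305,195:415]>0)
    Q=P[m]
    for _ in range(6):
        a,*_r=np.linalg.lstsq(np.c_[Q[:,1],Q[:,0],np.ones(len(Q))],Q[:,2],rcond=None)
        res=abs(Q[:,2]-np.c_[Q[:,1],Q[:,0],np.ones(len(Q))]@a)
        Q=Q[res<max(2,np.percentile(res,85))]
    print('plane tilt deg',np.degrees(np.arctan(a[0])).round(2),'xslope',a[1].round(3),'n',len(Q))
    h=cv2.cvtColor(p,cv2.COLOR_RGB2HSV).astype(int)
    roi=np.zeros(h.shape[:2],bool);roi[205:245,355:400]=1
    y=roi&(h[...,1]>70)&(h[...,2]>100)&(h[...,0]>=18)&(h[...,0]<36)
    r_=roi&(h[...,1]>90)&(h[...,2]>70)&((h[...,0]<8)|(h[...,0]>172))
    for n,mm in (('ye',y),('red',r_)):
        vv,uu=np.nonzero(mm); 
        if len(uu): print(n,len(uu),'cent',uu.mean().round(1),vv.mean().round(1),'u',uu.min(),uu.max(),'rowmean right',vv[uu>=uu.max()-2].mean().round(2))
def expect():
    for t in (8,10,12,14,16,18,19,20,21):
        print(t,np.round(proj(cs,W([60,192*np.cos(np.radians(t)),58+192*np.sin(np.radians(t))])),1))
if __name__=='__main__':
    n=sys.argv[1]
    if n=='grab':
        p,D=grab_frame('scene');n=sys.argv[2];np.savez(n+'.npz',p=p,d=D)
        s=readout.sense();print(s['eef_pos'],s['contact_force'])
    z=np.load(n+'.npz');analyse(z['p'],z['d'])
    save('p_'+n,cv2.resize(z['p'][200:250,350:410],None,fx=9,fy=9,interpolation=cv2.INTER_CUBIC))
E
python3 tilt.py scene0;python3 tilt.py scene1; python3 -c "
import tilt;tilt.expect()"
for a in 358.8 118.8 238.8; do python3 circ.py $a 120 12 34.8 0;done
```

```text
plane tilt deg 10.05 xslope -0.009 n 940
ye 61 cent 371.7 227.9 u 362 383 rowmean right 226.0
red 45 cent 387.2 218.0 u 382 393 rowmean right 216.56
plane tilt deg 11.37 xslope -0.002 n 998
ye 73 cent 371.3 226.5 u 361 383 rowmean right 224.5
red 41 cent 386.9 218.2 u 382 392 rowmean right 217.2
8 [381.2 225.9]
10 [381.1 224. ]
12 [380.8 222.2]
14 [380.5 220.3]
16 [380.1 218.5]
18 [379.5 216.7]
19 [379.2 215.8]
20 [378.9 214.9]
21 [378.5 213.9]
[255, [-0.04, 0.61, 0.0], [0, 0, 0]], [255, [-0.18, 1.19, 0.0], [0, 0, 0]], [255, [-0.43, 1.75, 0.0], [0, 0, 0]], [255, [-0.77, 2.25, 0.0], [0, 0, 0]], [255, [-1.19, 2.69, 0.0], [0, 0, 0]], [255, [-1.68, 3.05, 0.0], [0, 0, 0]], [255, [-2.22, 3.32, 0.0], [0, 0, 0]], [255, [-2.8, 3.49, 0.0], [0, 0, 0]], [255, [-3.41, 3.55, 0.0], [0, 0, 0]], [255, [-4.01, 3.51, 0.0], [0, 0, 0]], [255, [-4.6, 3.37, 0.0], [0, 0, 0]], [255, [-5.16, 3.12, 0.0], [0, 0, 0]], 
[255, [-0.5, -0.34, 0.0], [0, 0, 0]], [255, [-0.94, -0.76, 0.0], [0, 0, 0]], [255, [-1.3, -1.25, 0.0], [0, 0, 0]], [255, [-1.57, -1.79, 0.0], [0, 0, 0]], [255, [-1.74, -2.37, 0.0], [0, 0, 0]], [255, [-1.8, -2.98, 0.0], [0, 0, 0]], [255, [-1.76, -3.58, 0.0], [0, 0, 0]], [255, [-1.62, -4.17, 0.0], [0, 0, 0]], [255, [-1.37, -4.73, 0.0], [0, 0, 0]], [255, [-1.04, -5.23, 0.0], [0, 0, 0]], [255, [-0.62, -5.67, 0.0], [0, 0, 0]], [255, [-0.13, -6.03, 0.0], [0, 0, 0]], 
[255, [0.54, -0.27, 0.0], [0, 0, 0]], [255, [1.13, -0.44, 0.0], [0, 0, 0]], [255, [1.73, -0.5, 0.0], [0, 0, 0]], [255, [2.34, -0.46, 0.0], [0, 0, 0]], [255, [2.92, -0.32, 0.0], [0, 0, 0]], [255, [3.48, -0.07, 0.0], [0, 0, 0]], [255, [3.98, 0.26, 0.0], [0, 0, 0]], [255, [4.42, 0.68, 0.0], [0, 0, 0]], [255, [4.78, 1.17, 0.0], [0, 0, 0]], [255, [5.05, 1.72, 0.0], [0, 0, 0]], [255, [5.22, 2.3, 0.0], [0, 0, 0]], [255, [5.28, 2.9, 0.0], [0, 0, 0]],
```

View pics/p_scene1.png

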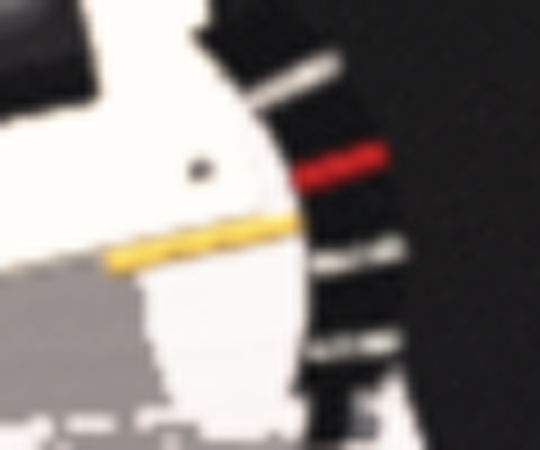

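The plate-plane fit went from 10.05° to 11.37°, so the clutch is driving. I'll keep winding.

>>> play_rows(rows=[[255,[-0.04,0.61,0.0],[0,0,0]],[255,[-0.18,1.19,0.0],[0,0,0]],[255,[-0.43,1.75,0.0],[0,0,0]],[255,[-0.77,2.25,0.0],[0,0,0]],[255,[-1.19,2.69,0.0],[0,0,0]],[255,[-1.68,3.05,0.0],[0,0,0]]])

```text
clock: 10.1
eef_pos: [603.8, 63.7, 130.8]
tcp_rot: [3.141, -0.0, 1.765]
contact_force: [-3.5, 1.0, 12.1]
opening: 0.197
```

>>> play_rows(rows=[[255,[-0.54,0.27,0.0],[0,0,0]],[255,[-1.13,0.44,0.0],[0,0,0]],[255,[-1.73,0.5,0.0],[0,0,0]],[255,[-2.34,0.46,0.0],[0,0,0]],[255,[-2.92,0.32,0.0],[0,0,0]],[255,[-3.48,0.07,0.0],[0,0,0]],[255,[-3.98,-0.26,0.0],[0,0,0]],[255,[-4.42,-0.68,0.0],[0,0,0]],[255,[-4.78,-1.17,0.0],[0,0,0]],[255,[-5.05,-1.72,0.0],[0,0,0]],[255,[-5.22,-2.3,0.0],[0,0,0]],[255,[-5.28,-2.9,0.0],[0,0,0]]])

```text
clock: 11.1
eef_pos: [586.4, 6.3, 130.9]
tcp_rot: [3.138, -0.0, 1.764]
contact_force: [2.5, 2.5, 8.1]
opening: 0.193
```

```bash
python3 tilt.py grab scene2;python3 circ.py 178.8 120 12 34.8 0
```

```text
[585.26611432   6.03598876 130.82433456] [ 0.66589338  2.25080772 10.04868332]
plane tilt deg 13.27 xslope -0.003 n 1023
ye 70 cent 371.2 224.9 u 361 382 rowmean right 222.88
red 41 cent 386.9 218.2 u 382 392 rowmean right 217.2
[255, [0.04, -0.61, 0.0], [0, 0, 0]], [255, [0.18, -1.19, 0.0], [0, 0, 0]], [255, [0.43, -1.75, 0.0], [0, 0, 0]], [255, [0.77, -2.25, 0.0], [0, 0, 0]], [255, [1.19, -2.69, 0.0], [0, 0, 0]], [255, [1.68, -3.05, 0.0], [0, 0, 0]], [255, [2.22, -3.32, 0.0], [0, 0, 0]], [255, [2.8, -3.49, 0.0], [0, 0, 0]], [255, [3.41, -3.55, 0.0], [0, 0, 0]], [255, [4.01, -3.51, 0.0], [0, 0, 0]], [255, [4.6, -3.37, 0.0], [0, 0, 0]], [255, [5.16, -3.12, 0.0], [0, 0, 0]],
```

>>> play_rows(rows=[[255,[0.04,-0.61,0.02],[0,0,0]],[255,[0.18,-1.19,0.02],[0,0,0]],[255,[0.43,-1.75,0.02],[0,0,0]],[255,[0.77,-2.25,0.02],[0,0,0]],[255,[1.19,-2.69,0.02],[0,0,0]],[255,[1.68,-3.05,0.02],[0,0,0]],[255,[2.22,-3.32,0.02],[0,0,0]],[255,[2.8,-3.49,0.02],[0,0,0]],[255,[3.41,-3.55,0.02],[0,0,0]],[255,[4.01,-3.51,0.02],[0,0,0]],[255,[4.6,-3.37,0.02],[0,0,0]],[255,[5.16,-3.12,0.02],[0,0,0]]])

```text
clock: 12.15
eef_pos: [543.9, 50.4, 130.7]
tcp_rot: [-3.141, 0.001, 1.765]
contact_force: [-5.5, -1.0, 16.5]
opening: 0.196
```

>>> play_rows(rows=[[255,[0.5,0.34,0.0],[0,0,0]],[255,[0.94,0.76,0.0],[0,0,0]],[255,[1.3,1.25,0.0],[0,0,0]],[255,[1.57,1.79,0.0],[0,0,0]],[255,[1.74,2.37,0.0],[0,0,0]],[255,[1.8,2.98,0.0],[0,0,0]],[255,[1.76,3.58,0.0],[0,0,0]],[255,[1.62,4.17,0.0],[0,0,0]],[255,[1.37,4.73,0.0],[0,0,0]],[255,[1.04,5.23,0.0],[0,0,0]],[255,[0.62,5.67,0.0],[0,0,0]],[255,[0.13,6.03,0.0],[0,0,0]]])

```text
clock: 13.15
eef_pos: [603.9, 63.7, 130.8]
tcp_rot: [3.141, -0.0, 1.765]
contact_force: [-4.3, 0.1, 13.1]
opening: 0.193
```

```bash
python3 tilt.py grab scene3
```

```text
[604.52754385  62.86944551 130.78292588] [-2.28857715 -0.0517828  13.23665964]
plane tilt deg 15.96 xslope -0.003 n 973
ye 66 cent 370.8 222.7 u 361 381 rowmean right 220.5
red 39 cent 387.1 218.1 u 382 392 rowmean right 217.2
```

>>> play_rows(rows=[[255,[-0.54,0.27,0.0],[0,0,0]],[255,[-1.13,0.44,0.0],[0,0,0]],[255,[-1.73,0.5,0.0],[0,0,0]],[255,[-2.34,0.46,0.0],[0,0,0]],[255,[-2.92,0.32,0.0],[0,0,0]],[255,[-3.48,0.07,0.0],[0,0,0]],[255,[-3.98,-0.26,0.0],[0,0,0]],[255,[-4.42,-0.68,0.0],[0,0,0]],[255,[-4.78,-1.17,0.0],[0,0,0]],[255,[-5.05,-1.72,0.0],[0,0,0]],[255,[-5.22,-2.3,0.0],[0,0,0]],[255,[-5.28,-2.9,0.0],[0,0,0]]])

```text
clock: 14.2
eef_pos: [586.7, 6.4, 131.0]
tcp_rot: [3.137, 0.0, 1.764]
contact_force: [2.3, 2.8, 9.2]
opening: 0.193
```

>>> play_rows(rows=[[255,[0.04,-0.61,0],[0,0,0]],[255,[0.18,-1.19,0],[0,0,0]],[255,[0.43,-1.75,0],[0,0,0]],[255,[0.77,-2.25,0],[0,0,0]],[255,[1.19,-2.69,0],[0,0,0]],[255,[1.68,-3.05,0],[0,0,0]],[255,[2.22,-3.32,-0.02],[0,0,0]],[255,[2.8,-3.49,-0.02],[0,0,0]],[255,[3.41,-3.55,-0.02],[0,0,0]],[255,[4.01,-3.51,-0.02],[0,0,0]],[255,[4.6,-3.37,-0.02],[0,0,0]],[255,[5.16,-3.12,-0.02],[0,0,0]]])

```text
clock: 15.2
eef_pos: [543.9, 50.5, 130.7]
tcp_rot: [-3.141, 0.001, 1.765]
contact_force: [-5.8, -2.2, 15.5]
opening: 0.199
```

>>> play_rows(rows=[[255,[0.5,0.34,0.0],[0,0,0]],[255,[0.94,0.76,0.0],[0,0,0]],[255,[1.3,1.25,0.0],[0,0,0]],[255,[1.57,1.79,0.0],[0,0,0]],[255,[1.74,2.37,0.0],[0,0,0]],[255,[1.8,2.98,0.0],[0,0,0]],[255,[1.8,2.98,0.0],[0,0,0]]])

```text
clock: 15.78
eef_pos: [571.6, 75.0, 130.9]
tcp_rot: [3.14, -0.0, 1.765]
contact_force: [-2.1, 4.0, 12.2]
opening: 0.194
```

```bash
python3 tilt.py grab scene4;  python3 tilt.py grab scene4b; python3 - <<'E'
from h import *
import pickle
c=calibration('wrist');p,d=grab_frame('wrist');save('w4',p)
E
python3 circ.py 358.8 50 7 34.8 0
```

```text
[571.42288869  74.90988022 130.85571061] [-1.42386417  3.30066136 11.50038918]
plane tilt deg 19.4 xslope -0.006 n 1015
ye 69 cent 370.0 220.1 u 360 381 rowmean right 217.33
red 39 cent 386.9 218.1 u 382 392 rowmean right 217.0
[571.38208701  74.88343614 130.89984683] [-1.47616778  3.63093837 11.45980199]
plane tilt deg 19.26 xslope -0.005 n 986
ye 68 cent 369.8 220.1 u 360 380 rowmean right 217.5
red 41 cent 386.9 218.2 u 382 392 rowmean right 217.2
[255, [-0.02, 0.43, 0.0], [0, 0, 0]], [255, [-0.09, 0.86, 0.0], [0, 0, 0]], [255, [-0.21, 1.28, 0.0], [0, 0, 0]], [255, [-0.39, 1.67, 0.0], [0, 0, 0]], [255, [-0.61, 2.04, 0.0], [0, 0, 0]], [255, [-0.88, 2.39, 0.0], [0, 0, 0]], [255, [-1.19, 2.69, 0.0], [0, 0, 0]],
```

View pics/p_scene4.png

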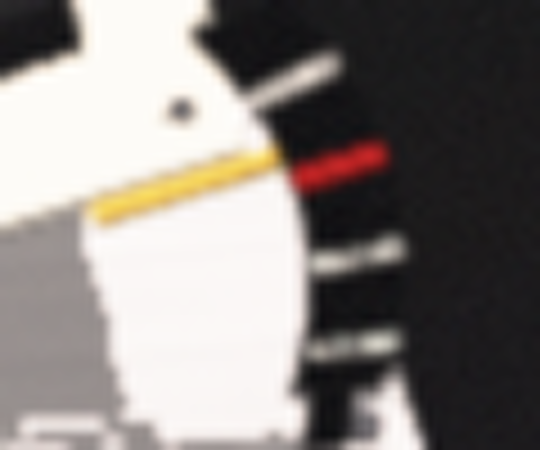

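View pics/p_scene0.png

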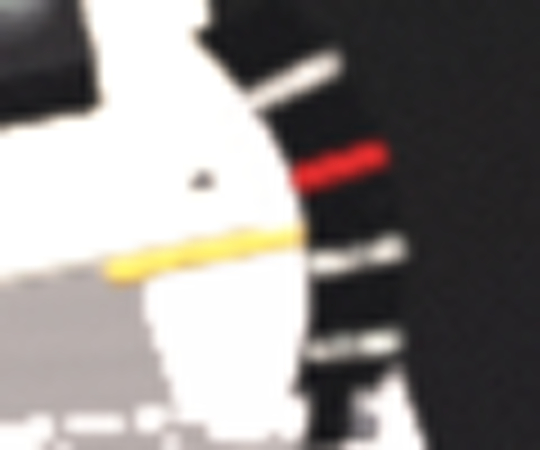

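View pics/w4.png

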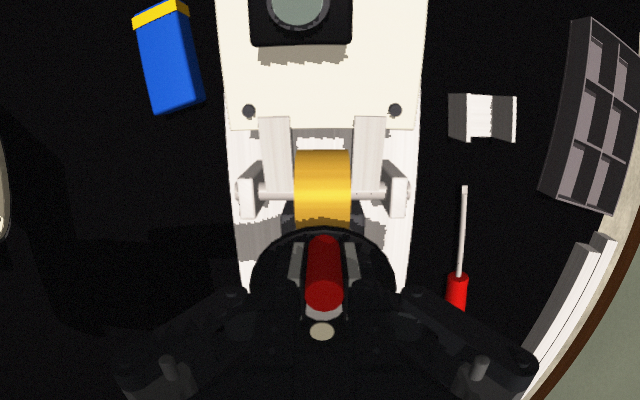

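```bash
cat > ang.py <<'E'
from tilt import *
import sys
for n in sys.argv[1:]:
    z=np.load(n+'.npz');p,D=z['p'],z['d'];h=cv2.cvtColor(p,cv2.COLOR_RGB2HSV).astype(int)
    def st(m,name):
        vv,uu=np.nonzero(m)
        P=np.array([S(dep(cs,D,u,v)) for u,v in zip(uu,vv) if D[v,u]>0]);P=P[(P[:,0]>40)]
        if len(P)<3: return
        a=np.degrees(np.arctan2(P[:,2]-58,P[:,1])); print(n,name,len(P),'S med',np.median(P,0).round(1),'ang',np.median(a).round(2),a.mean().round(2), 'far',np.median(a[P[:,1]>np.percentile(P[:,1],60)]).round(2))
    R=np.zeros(h.shape[:2],bool);R[203:245,355:400]=1
    st(R&(h[...,1]>110)&(h[...,0]>=18)&(h[...,0]<36),'ptr')
    st(R&(h[...,1]>150)&(h[...,2]>100)&((h[...,0]<8)|(h[...,0]>172)),'red')
    R2=np.zeros(h.shape[:2],bool);R2[203:245,384:397]=1
    g=R2&(p.min(2)>110)
    k,l=cv2.connectedComponents(g.astype(np.uint8))
    for i in range(1,k): st(l==i,'white%d'%i)
E
python3 ang.py scene0 scene2 scene3 scene4 scene4b
```

```text
scene0 ptr 38 S med [ 66.  165.3  87.9] ang 10.14 10.1 far 10.0
scene0 red 33 S med [ 79.3 194.6 131.9] ang 20.65 20.62 far 20.6
scene0 white1 12 S med [ 78.1 185.8 166.8] ang 30.34 30.26 far 29.77
scene0 white2 31 S med [ 78.4 200.7  95.3] ang 10.56 9.9 far 10.66
scene0 white3 21 S med [ 78.5 207.6  60.2] ang 0.6 0.55 far 0.89
scene0 white4 17 S med [ 61.5 223.7  14.3] ang -10.76 -8.43 far -11.23
scene2 ptr 44 S med [ 66.3 163.8  97.1] ang 13.59 13.59 far 13.69
scene2 red 31 S med [ 79.  194.6 130.7] ang 20.44 20.47 far 20.43
scene2 white1 10 S med [ 77.9 186.  166.3] ang 30.05 30.16 far 30.01
scene2 white2 22 S med [ 79.  202.3  96. ] ang 10.68 10.67 far 10.97
scene2 white3 17 S med [ 79.1 207.8  60.3] ang 0.65 0.76 far 0.81
scene2 white4 12 S med [ 59.6 224.6  12.8] ang -11.26 -8.8 far -11.4
scene3 ptr 49 S med [ 66.3 163.2 105.4] ang 16.31 16.29 far 16.37
scene3 red 31 S med [ 78.8 194.6 131.3] ang 20.35 20.48 far 20.28
scene3 white1 9 S med [ 78.8 186.2 166.1] ang 30.01 30.24 far 29.93
scene3 white2 21 S med [ 78.9 201.5  95.6] ang 10.5 10.55 far 10.53
scene3 white3 17 S med [ 7
[... 225 characters left out ...]
6 20.57 far 20.36
scene4 white1 9 S med [ 79.6 185.7 166.5] ang 30.26 30.42 far 30.06
scene4 white2 20 S med [ 79.  200.6  96.5] ang 10.75 10.69 far 10.7
scene4 white3 17 S med [ 78.5 208.2  59.3] ang 0.34 0.54 far 0.34
scene4 white4 12 S med [ 61.4 224.   14.3] ang -10.81 -8.36 far -11.14
scene4b ptr 50 S med [ 66.1 160.6 115.4] ang 19.66 19.82 far 19.87
scene4b red 29 S med [ 78.8 194.9 131.2] ang 20.57 20.54 far 20.58
scene4b white1 9 S med [ 78.4 185.9 166.7] ang 30.32 30.29 far 29.98
scene4b white2 21 S med [ 79.1 200.7  95.4] ang 10.58 10.53 far 10.5
scene4b white3 17 S med [ 79.4 207.3  60.9] ang 0.77 0.7 far 0.77
scene4b white4 12 S med [ 60.8 224.4  13.9] ang -10.96 -8.53 far -11.05
```

>>> play_rows(rows=[[255,[-0.04,0.61,0.0],[0,0,0]],[255,[-0.18,1.19,0.0],[0,0,0]],[255,[-0.43,1.75,0.0],[0,0,0]],[255,[-0.77,2.25,0.0],[0,0,0]],[255,[-1.19,2.69,0.0],[0,0,0]],[255,[-1.68,3.05,0.0],[0,0,0]],[255,[-1.68,3.05,0.0],[0,0,0]],[255,[-1.68,3.05,0.0],[0,0,0]]])

```text
clock: 16.6
eef_pos: [604.2, 63.2, 130.8]
tcp_rot: [3.14, 0.001, 1.765]
contact_force: [-0.9, -0.8, 11.2]
opening: 0.196
```

```bash
for i in a b c; do python3 tilt.py grab scene5$i; done; python3 ang.py scene5a scene5b scene5c | egrep 'ptr|red'
```

```text
[604.19218032  63.25093041 130.8698006 ] [-1.16017814 -1.07956592 10.90450481]
plane tilt deg 19.85 xslope -0.004 n 963
ye 68 cent 370.0 219.5 u 359 380 rowmean right 216.67
red 40 cent 387.0 218.2 u 382 392 rowmean right 217.2
[604.1734258   63.28038348 130.8701933 ] [-1.44127743 -0.65711572 10.62075067]
plane tilt deg 19.89 xslope -0.007 n 999
ye 68 cent 370.0 219.5 u 359 380 rowmean right 216.67
red 39 cent 386.9 218.1 u 382 392 rowmean right 217.0
[604.16524105  63.29574102 130.86552659] [-0.60296832 -1.12097438 10.85086381]
plane tilt deg 19.97 xslope -0.005 n 986
ye 68 cent 370.0 219.5 u 359 380 rowmean right 216.67
red 39 cent 386.9 218.1 u 382 392 rowmean right 217.0
scene5a ptr 49 S med [ 66.9 158.5 116.7] ang 20.22 20.34 far 20.39
scene5a red 29 S med [ 78.9 195.3 130.9] ang 20.48 20.55 far 20.54
scene5b ptr 48 S med [ 66.  158.5 116.8] ang 20.24 20.27 far 20.32
scene5b red 29 S med [ 78.8 194.9 131.4] ang 20.4 20.6 far 20.37
scene5c ptr 48 S med [ 66.4 159.2 116.3] ang 20.13 20.31 far 20.14
scene5c red 28 S med [ 78.5 194.4 131.6] ang 20.52 20.55 far 20.46
```

View pics/p_scene5a.png

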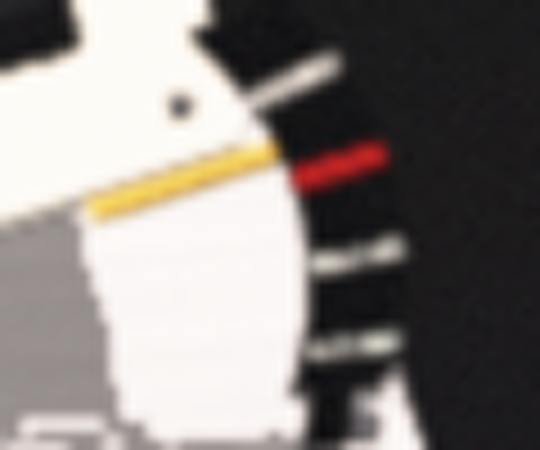

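>>> play_rows(rows=[[255,[-0.33,0.16,0.0],[0,0,0]],[255,[-0.66,0.31,0.0],[0,0,0]],[255,[-0.66,0.31,0.0],[0,0,0]],[255,[-0.66,0.31,0.0],[0,0,0]]])

```text
clock: 17.08
eef_pos: [608.2, 57.6, 130.8]
tcp_rot: [3.141, 0.0, 1.765]
contact_force: [-2.4, 0.1, 11.2]
opening: 0.199
```

```bash
for i in a b c d; do python3 tilt.py grab scene6$i |egrep -v 'red'; done; python3 ang.py scene6a scene6b scene6c scene6d| egrep 'ptr|red'
```

```text
[608.15628481  57.56402055 130.84655808] [-1.39151014  0.26415894 11.25225899]
plane tilt deg 20.12 xslope -0.002 n 974
ye 68 cent 369.8 219.4 u 360 380 rowmean right 216.5
[608.12724006  57.57520727 130.82307168] [-2.49797366 -1.16217232 11.62962338]
plane tilt deg 19.99 xslope -0.007 n 967
ye 68 cent 369.8 219.4 u 360 380 rowmean right 216.5
[608.11587693  57.59911642 130.82874659] [-2.83111915  0.08001917 11.81189199]
plane tilt deg 20.0 xslope -0.007 n 979
ye 67 cent 369.7 219.4 u 360 380 rowmean right 216.5
[608.1162213   57.61232049 130.82269342] [-1.35467101 -0.15911309 11.27113381]
plane tilt deg 20.07 xslope -0.006 n 997
ye 67 cent 369.7 219.4 u 360 380 rowmean right 216.5
scene6a ptr 50 S med [ 66.3 159.9 117. ] ang 20.27 20.37 far 20.27
scene6a red 30 S med [ 79.3 195.4 130.9] ang 20.52 20.57 far 20.32
scene6b ptr 49 S med [ 66.2 158.7 116.3] ang 20.34 20.45 far 20.36
scene6b red 31 S med [ 78.7 194.8 130.9] ang 20.59 20.47 far 20.79
scene6c ptr 50 S med [ 66.5 160.  116.9] ang 20.38 20.44 far 20.38
scene6c red 31 S med [ 79.2 194.5 131.3] ang 20.31 20.59 far 20.27
scene6d ptr 50 S med [ 66.9 159.8 116.2] ang 20.59 20.58 far 20.71
scene6d red 31 S med [ 78.2 194.8 131.1] ang 20.51 20.52 far 20.35
```

The plate fit reads about 20.05° and the pointer and red mark agree to 0.1–0.2°. Now I ease the crank up, open the gripper and rise clear.

>>> play_rows(rows=[[255,[0,0,-0.3],[0,0,0]],[255,[0,0,-0.8],[0,0,0]],[255,[0,0,-1.3],[0,0,0]],[255,[0,0,-1.7],[0,0,0]],[255,[0,0,-1.8],[0,0,0]],[255,[0,0,-1.8],[0,0,0]]])

```text
clock: 17.78
eef_pos: [607.8, 57.7, 148.1]
tcp_rot: [3.141, 0.0, 1.765]
contact_force: [1.8, 0.1, 1.8]
opening: 0.197
```

>>> play_rows(rows=[[0,[0,0,0],[0,0,0]],[0,[0,0,0],[0,0,0]],[0,[0,0,0],[0,0,0]],[0,[0,0,0],[0,0,0]],[0,[0,0,0],[0,0,0]],[0,[0,0,0],[0,0,0]],[0,[0,0,0],[0,0,0]],[0,[0,0,0],[0,0,0]],[0,[0,0,-3],[0,0,0]],[0,[0,0,-6],[0,0,0]],[0,[0,0,-9],[0,0,0]],[0,[0,0,-10],[0,0,0]]])

```text
clock: 18.78
eef_pos: [609.6, 57.9, 252.5]
tcp_rot: [3.136, 0.001, 1.765]
contact_force: [0.3, 0.5, -0.2]
opening: 0.995
```

```bash
for i in a b; do python3 tilt.py grab scene7$i |egrep -v 'red'; done; python3 ang.py scene7a scene7b| egrep 'ptr|red'; python3 - <<'E'
from h import *
import pickle
s=readout.sense();c=calibration('wrist');p,d=grab_frame('wrist')
print(s['clock'],s['eef_pos'],s['contact_force'])
save('w5',p);pickle.dump((c,p,d),open('w5.pkl','wb'))
E
```

```text
[609.91948644  57.90554661 252.79268199] [ 0.65515655 -0.15673306  0.96376706]
plane tilt deg 19.95 xslope -0.006 n 997
ye 53 cent 370.3 219.4 u 360 381 rowmean right 216.33
[609.08736806  57.85088952 250.36001299] [ 0.12073635 -0.37452959  0.32778822]
plane tilt deg 19.99 xslope -0.009 n 953
ye 52 cent 370.1 219.5 u 360 380 rowmean right 216.57
scene7a ptr 30 S med [ 67.  160.9 118. ] ang 20.4 20.64 far 20.52
scene7a red 34 S med [ 78.7 195.3 131.1] ang 20.51 20.58 far 20.43
scene7b ptr 32 S med [ 67.  160.9 118.3] ang 20.42 20.73 far 20.44
scene7b red 34 S med [ 78.8 195.6 132.1] ang 20.55 20.55 far 20.43
18.8833 [609.08736806  57.85088952 250.36001299] [ 0.12073635 -0.37452959  0.32778822]
```

View pics/w5.png

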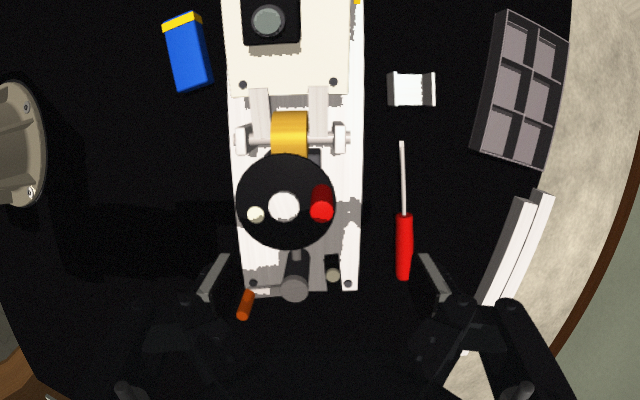

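```bash
python3 - <<'E'
from h import *
from tilt import S
import pickle
c,p,d=pickle.load(open('w5.pkl','rb'))
ax=np.array(c['cam_to_world'])[:3,2]
for n,(u,v) in dict(handle=(322,211),wheel=(285,235),hub=(284,206),post=(294,290),servo=(333,275),lever=(268,293),pin=(243,315)).items():
    o,dd=ray(c,u,v,True); q=o+dd*d[v,u]/(dd@ax); print(n,q.round(1),S(q).round(1))
E
```

```text
handle [608.4  58.  182.5] [ 33.8 -38.3 182.5]
wheel [583.   11.8 137.1] [-1.000e-01 -7.870e+01  1.371e+02]
hub [578.2  41.5 142.5] [  1.  -48.6 142.5]
post [601.5 -75.9  96.8] [   1.1 -168.3   96.8]
servo [648.  -71.8  55.9] [  47.5 -173.3   55.9]
lever [571.9 -88.2  95.3] [ -30.3 -174.6   95.3]
pin [551.1 -92.9 137.8] [ -51.6 -175.2  137.8]
```

>>> play_rows(rows=[[0,[-4,-2.5,0],[0,0,0.12]],[0,[-8,-5,1],[0,0,0.24]],[0,[-12,-7.5,2],[0,0,0.36]],[0,[-13.9,-8.8,3],[0,0,0.48]],[0,[-13.9,-8.8,3],[0,0,0.6]],[0,[-13.9,-8.8,3],[0,0,0.72]],[0,[-13.9,-8.8,3],[0,0,0.84]],[0,[-13.9,-8.8,3],[0,0,0.96]],[0,[-13.9,-8.8,3],[0,0,1.08]],[0,[-13.9,-8.8,3],[0,0,1.2]],[0,[-13.9,-8.8,3],[0,0,1.32]],[0,[-13.9,-8.8,3],[0,0,1.435]]])

```text
clock: 19.93
eef_pos: [546.8, -95.4, 215.6]
tcp_rot: [-3.14, 0.003, 0.324]
contact_force: [-0.6, -0.4, -0.7]
opening: 0.997
```

>>> play_rows(rows=[[0,[0,0,0],[0,0,0]],[0,[0,0,0],[0,0,0]]])

```text
clock: 20.1
eef_pos: [547.2, -95.5, 216.3]
tcp_rot: [-3.14, 0.002, 0.333]
contact_force: [-0.0, -0.1, -0.2]
opening: 0.998
```

```bash
python3 - <<'E'
from h import *
from tilt import S
import pickle
s=readout.sense();c=calibration('wrist');p,d=grab_frame('wrist')
print(s['clock'],s['eef_pos'],s['tcp_rot'],s['contact_force'],s['qpos'])
save('w6',p);pickle.dump((c,p,d),open('w6.pkl','wb'))
h=cv2.cvtColor(p,cv2.COLOR_RGB2HSV).astype(int)
m=(h[...,1]>140)&(h[...,2]>90)&(h[...,0]>4)&(h[...,0]<19)
n,l,st,ce=cv2.connectedComponentsWithStats(m.astype(np.uint8))
for i in range(1,n):
    if st[i][4]>30: print(st[i],ce[i])
E
```

```text
20.1 [547.19721911 -95.49338514 216.25452846] [-3.14027291e+00  2.36590299e-03  3.33404816e-01] [-0.04713041 -0.1459634  -0.16898872] [-1.75474079e-01  2.62467684e-01  1.79696845e+00 -1.56776518e-07
  1.08486562e+00  1.06191907e+00]
[317 182  17  30 438] [324.78082192 196.93378995]
[627 275  13  28 203] [634.92118227 288.71921182]
```

View pics/w6.png

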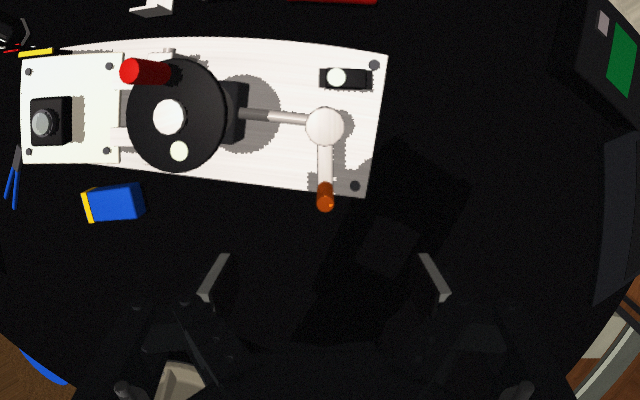

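```bash
python3 - <<'E'
from h import *
from tilt import S
import pickle
c,p,d=pickle.load(open('w6.pkl','rb'))
a=onz(c,325,204,137,True);b=onz(c,325,126.5,97,True);print(a.round(1),b.round(1),(a-b)[:2].round(1),np.hypot(*(a-b)[:2]),np.degrees(np.arctan2(*(a-b)[1::-1]))%360,S(a),S(b))
c1,_,_=pickle.load(open('w1.pkl','rb'))
rs=[ray(c,325,204,True),ray(c1,260.3,278.7,True)]
A=0;B=0
for o,e in rs:
    e=e/np.linalg.norm(e);P=np.eye(3)-np.outer(e,e);A=A+P;B=B+P@o
print(np.linalg.solve(A,B))
E
```

```text
[549.5 -95.9 137. ] [601.5 -78.   97. ] [-52. -18.] 55.01046422928071 199.06146763704712 [ -53.80369612 -177.8749535   137.        ] [   0.68616745 -170.32472549   97.        ]
[549.81368401 -95.80578569 137.12507669]
```

>>> play_rows(rows=[[0,[0.21,0.12,2],[0,0,0]],[0,[0.21,0.12,5],[0,0,0]],[0,[0.21,0.12,8],[0,0,0]],[0,[0.21,0.12,10],[0,0,0]],[0,[0.21,0.12,10.7],[0,0,0]],[0,[0.21,0.12,10.7],[0,0,0]],[0,[0.21,0.12,10.7],[0,0,0]]])

```text
clock: 20.73
eef_pos: [550.8, -96.1, 111.2]
tcp_rot: [-3.142, 0.0, 0.331]
contact_force: [-0.0, -0.3, 0.6]
opening: 0.996
```

>>> play_rows(rows=[[255,[0,0,0],[0,0,0]],[255,[0,0,0],[0,0,0]],[255,[0,0,0],[0,0,0]],[255,[0,0,0],[0,0,0]],[255,[0,0,0],[0,0,0]],[255,[0,0,0],[0,0,0]],[255,[0,0,0],[0,0,0]],[255,[0,0,0],[0,0,0]],[255,[0,0,0],[0,0,0]],[255,[0,0,0],[0,0,0]]], squeeze=20)

```text
clock: 21.57
eef_pos: [550.6, -96.1, 111.2]
tcp_rot: [3.141, -0.0, 0.33]
contact_force: [-0.2, 0.7, 5.7]
opening: 0.151
```

```bash
python3 - <<'E'
import numpy as np
from h import *
s=readout.sense();print(s['eef_pos'],s['tcp_rot'],s['contact_force'],s['opening'])
p,d=grab_frame('wrist');save('w7',p)
# arc in tool frame: post at tool offset; yaw
y=s['tcp_rot'][2];ex=np.array([np.cos(y),np.sin(y)]);ey=np.array([np.sin(y),-np.cos(y)])
P=np.array([601.5,-78.]);o=s['eef_pos'][:2]-P;print(np.linalg.norm(o))
for k in range(1,13):
    a=np.radians(5.5*k);R=np.array([[np.cos(a),-np.sin(a)],[np.sin(a),np.cos(a)]]);v=R@o-o
    print([255,[round(float(v@ex)/10,2),round(float(v@ey)/10,2),0],[0,0,round(-float(a),3)]],end=', ')
E
```

```text
[550.63925662 -96.12575703 111.24711512] [ 3.14146755e+00 -1.83801660e-04  3.29866753e-01] [-0.24441539  0.67749892  5.66811464] 0.15141494512921677
53.99405787147368
[255, [0.03, 0.52, 0], [0, 0, -0.096]], [255, [0.11, 1.03, 0], [0, 0, -0.192]], [255, [0.24, 1.53, 0], [0, 0, -0.288]], [255, [0.42, 2.02, 0], [0, 0, -0.384]], [255, [0.64, 2.49, 0], [0, 0, -0.48]], [255, [0.91, 2.93, 0], [0, 0, -0.576]], [255, [1.22, 3.35, 0], [0, 0, -0.672]], [255, [1.56, 3.73, 0], [0, 0, -0.768]], [255, [1.94, 4.08, 0], [0, 0, -0.864]], [255, [2.36, 4.39, 0], [0, 0, -0.96]], [255, [2.8, 4.66, 0], [0, 0, -1.056]], [255, [3.26, 4.89, 0], [0, 0, -1.152]],
```

View pics/w7.png

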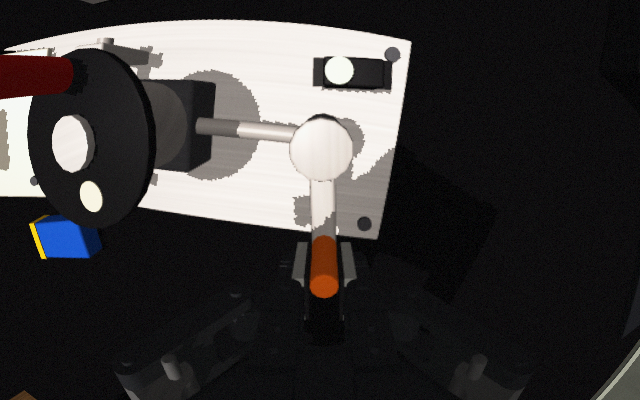

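>>> play_rows(rows=[[255,[0.03,0.52,0],[0,0,-0.096]],[255,[0.11,1.03,0],[0,0,-0.192]],[255,[0.24,1.53,0],[0,0,-0.288]],[255,[0.42,2.02,0],[0,0,-0.384]],[255,[0.64,2.49,0],[0,0,-0.48]],[255,[0.91,2.93,0],[0,0,-0.576]],[255,[1.22,3.35,0],[0,0,-0.672]],[255,[1.56,3.73,0],[0,0,-0.768]],[255,[1.94,4.08,0],[0,0,-0.864]],[255,[2.36,4.39,0],[0,0,-0.96]],[255,[2.58,4.53,0],[0,0,-1.008]],[255,[2.58,4.53,0],[0,0,-1.008]]])

```text
clock: 22.62
eef_pos: [590.5, -130.2, 111.3]
tcp_rot: [3.141, -0.001, 1.341]
contact_force: [0.6, 3.2, 5.4]
opening: 0.154
```

```bash
python3 - <<'E'
from h import *
s=readout.sense();o=s['eef_pos'][:2]-np.array([601.5,-78]);print(s['eef_pos'],s['tcp_rot'],s['contact_force'],np.hypot(*o),np.degrees(np.arctan2(o[1],o[0]))%360,s['tcp_rot'][2])
E
```

```text
[ 590.54163904 -130.18071745  111.27280006] [ 3.14070829e+00 -9.10634122e-04  1.34095865e+00] [0.64146975 3.22814724 5.41942554] 53.31897362731327 258.1397893881556 1.3409586492582357
```

>>> play_rows(rows=[[255,[0.01,0.3,0],[0,0,-0.055]],[255,[0.03,0.6,0],[0,0,-0.11]],[255,[0.05,0.75,0],[0,0,-0.135]],[255,[0.05,0.75,0],[0,0,-0.135]],[255,[0.05,0.75,0],[0,0,-0.135]]])

```text
clock: 23.03
eef_pos: [597.2, -131.1, 111.2]
tcp_rot: [-3.142, -0.001, 1.473]
contact_force: [-1.0, 4.4, 6.3]
opening: 0.156
```

>>> play_rows(rows=[[255,[0,0.1,0],[0,0,0]],[255,[0,0.1,0],[0,0,0]],[255,[0,0.1,0],[0,0,0]]])

```text
clock: 23.28
eef_pos: [597.2, -131.1, 111.2]
tcp_rot: [-3.14, -0.001, 1.473]
contact_force: [-4.8, 4.1, 8.7]
opening: 0.154
```

>>> play_rows(rows=[[0,[0,0,0],[0,0,0]],[0,[0,0,0],[0,0,0]],[0,[0,0,0],[0,0,0]],[0,[0,0,0],[0,0,0]],[0,[0,0,0],[0,0,0]],[0,[0,0,0],[0,0,0]],[0,[0,0,0],[0,0,0]],[0,[0,0,0],[0,0,0]],[0,[0,0,-3],[0,0,0]],[0,[0,0,-7],[0,0,0]],[0,[0,0,-10],[0,0,0]],[0,[0,0,-12],[0,0,0]]])

```text
clock: 24.28
eef_pos: [599.1, -132.2, 234.4]
tcp_rot: [3.138, 0.0, 1.473]
contact_force: [0.8, -0.6, 0.2]
opening: 0.998
```

>>> play_rows(rows=[[0,[-3,0,-2],[0,0,0]],[0,[-6,0,-4],[0,0,0]],[0,[-8,0,-5],[0,0,0]],[0,[-8,0,-5],[0,0,0]],[0,[-8,0,-5],[0,0,0]]])

```text
clock: 24.7
eef_pos: [590.2, -212.5, 281.5]
tcp_rot: [3.14, 0.0, 1.471]
contact_force: [-0.9, -1.2, -0.6]
opening: 1.003
```

```bash
for i in a b; do python3 tilt.py grab scene8$i |egrep -v 'red'; done; python3 ang.py scene8a scene8b| egrep 'ptr|red'; python3 - <<'E'
from h import *
import pickle
s=readout.sense();c=calibration('wrist');p,d=grab_frame('wrist');q,_=grab_frame('top')
print(s['clock'],s['eef_pos'],s['contact_force'],s['qvel'].round(3))
save('w8',p);pickle.dump((c,p,d),open('w8.pkl','wb'))
z=np.load('scene8b.npz')['p']
a=cv2.resize(z[165:305,195:415],None,fx=2.7,fy=2.7,interpolation=cv2.INTER_CUBIC)
save('s8',a)
E
```

```text
[ 589.8892656  -211.49807702  280.59711268] [-0.10862243  0.53264263 -0.59099437]
plane tilt deg 20.14 xslope -0.007 n 987
ye 59 cent 369.8 219.4 u 360 380 rowmean right 216.5
[ 589.78593034 -210.90408163  280.12768762] [-0.11179192  0.49368833 -0.50231366]
plane tilt deg 19.97 xslope -0.006 n 989
ye 59 cent 369.8 219.4 u 360 380 rowmean right 216.5
scene8a ptr 40 S med [ 66.3 160.3 116.7] ang 20.31 20.48 far 20.28
scene8a red 32 S med [ 79.1 195.6 131.7] ang 20.59 20.58 far 20.6
scene8b ptr 40 S med [ 66.5 160.3 116.9] ang 20.52 20.58 far 20.71
scene8b red 33 S med [ 78.8 195.1 131.3] ang 20.71 20.57 far 20.55
24.8 [ 589.78593034 -210.90408163  280.12768762] [-0.11179192  0.49368833 -0.50231366] [ 0.013  0.005  0.006 -0.     0.001 -0.   ]
```

View pics/w8.png

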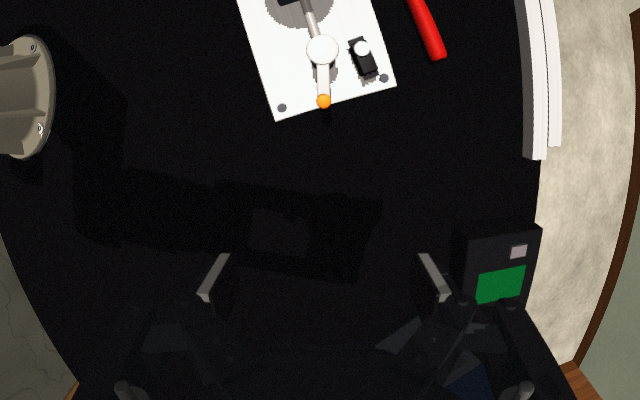

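View pics/s8.png

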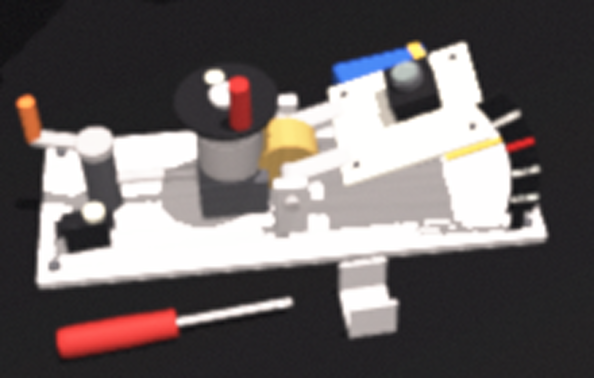

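```bash
python3 - <<'E'
from h import *
import pickle
c,p,d=pickle.load(open('w8.pkl','rb'))
a=onz(c,323.5,101,137,True);b=onz(c,322.5,49,97,True);o=(a-b)[:2];print(a,b,np.hypot(*o),np.arctan2(o[1],o[0])+2*np.pi-np.pi-0.195)
print(r.sign_off())
E
```

```text
[ 597.52307266 -132.68979829  137.        ] [601.85605851 -77.62870402  97.        ] 55.231321444374416 1.297264023774667
the job is handed in; nothing more can be done
None
```

I wound the plate to the red mark, let the crank spring back up, then swung the clamp lever over to its stop. The job was handed in at about 25 s of the 72 s allowed.

- **Pressing and winding:** I felt the clutch seat at about 17 mm down. While winding, the force on the seat over the spring was about 3.4 to 12 N by the readings I took. The low end came once, for a moment, just under the 4 N wanted. It stayed well below 25 N in every reading. These are readings at the ends of moves, so anything between them was not seen.
- **Tilt:** After the crank came up, and again after the clamp was locked, a fit to the plate gave about 20.0 to 20.1°. Measured by depth, the pointer and the red mark agreed to about 0.2°. The depth readings put the marks about 0.5° high, so I compared the pointer with the red mark itself.
- **Crank:** It is fully up, with the wheel top measured at about 137 mm and the handle top at 182.5 mm.
- **Clamp:** The lever is at about 1.297 rad against the 1.3 stop. I felt the stop as the force rose with no further movement.
- **Other things:** The gripper ended open and clear of everything. Nothing else was knowingly touched, and the objects in the last pictures looked undisturbed. I did not check the pliers and motor in a final picture.

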